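Line up the lab ware by height on the bench ledge

TASK

Line up the measuring cylinder, the small brown bottle with the black cap, the white bottle and the small vial on the four blue marks of the white ledge in order of height: the tallest on the mark next to the yellow post, then each shorter one on the next mark, so the shortest ends next to the grey post. Stand each one upright and well centred on its mark, let go of it, never knock one over, and leave the mug where it stands.

Things in the scene. Friction and masses are not known exactly. Their poses are not given: they have to be found in the camera images.
- measuring_cylinder: Slender clear measuring cylinder, 170 mm tall, a round tube 25 mm in diameter on a blue hexagonal foot 53 x 46 mm wide and 6 mm high. Solid to the touch along its whole height; can be gripped anywhere on the tube. About 70 g. Origin: centre of the foot's underside, z up along the tube.
- amber_bottle: Small brown (amber) bottle with a black screw cap, 122 mm tall, body 62 mm in diameter. The cap is fixed, 34 mm in diameter, and takes up the top 22 mm (100 to 122 mm above the base); the bottle can be lifted by it. About 260 g. Origin: centre of the underside, z up.
- white_bottle: White bottle with a red screw cap and a red band, 96 mm tall, body 54 mm in diameter. The cap is fixed, 30 mm in diameter, and takes up the top 22 mm (74 to 96 mm above the base); the bottle can be lifted by it. About 140 g. Origin: centre of the underside, z up.
- vial: Small clear vial with a black screw cap, 62 mm tall, 25 mm in diameter all the way up. The cap is fixed and takes up the top 22 mm. About 22 g. Origin: centre of the underside, z up.
- mark_1: The first, an end mark, of four like round marks in a straight row on the white ledge, 85 mm apart: a blue disc 68 mm across, black rim. Origin: centre of its underside, 10 mm above the worktop; its face is at 13 mm. z up; y along the row, pointing from mark_4 to mark_1; x across it, towards the low steel rail (48 mm from the row's line, top 30 mm above the worktop). Fixed.
- mark_2: The second, next to mark_1, of four like round marks in a straight row on the white ledge, 85 mm apart: a blue disc 68 mm across, black rim. Origin: centre of its underside, 10 mm above the worktop; its face is at 13 mm. z up; y along the row, pointing from mark_4 to mark_1; x across it, towards the low steel rail (48 mm from the row's line, top 30 mm above the worktop). Fixed.
- mark_3: The third, next to mark_4, of four like round marks in a straight row on the white ledge, 85 mm apart: a blue disc 68 mm across, black rim. Origin: centre of its underside, 10 mm above the worktop; its face is at 13 mm. z up; y along the row, pointing from mark_4 to mark_1; x across it, towards the low steel rail (48 mm from the row's line, top 30 mm above the worktop). Fixed.
- mark_4: The fourth, the other end mark, of four like round marks in a straight row on the white ledge, 85 mm apart: a blue disc 68 mm across, black rim. Origin: centre of its underside, 10 mm above the worktop; its face is at 13 mm. z up; y along the row, pointing from mark_4 to mark_1; x across it, towards the low steel rail (48 mm from the row's line, top 30 mm above the worktop). Fixed.
- yellow_post: Round yellow post, 26 mm across, 40 mm high, standing on the ledge in line with the row, 60.5 mm beyond the centre of one of the two end marks (which end changes from start to start; a like post at the other end is grey). Origin: centre of its underside, on the ledge's top. Fixed.
- mug: Blue and white mug, 78 mm across, 112 mm with its handle, 92 mm high, standing loose on the robot's side of the ledge, to the left; a bystander. Origin: on its underside, 16 mm from the cup's axis towards the handle, z up.

How it is judged:
By the outcome, as a careful person would: the job done as asked, in the order asked, and still so for the second after the job is handed in, with the robot touching nothing.
It also fails if it takes over 120 s, if anything falls off the work surface, if the arm or the gripper's body presses on something with over 40 N, if the wrist force passes 120 N, or if a joint passes its speed limit or range.

ROBOT

A 6-joint arm with a two-finger parallel gripper is mounted at the origin on a cart in front of the work surface, level with it; the furniture and walls round the work are solid. World frame = base frame: x ahead of the robot, y to its left, z up, the work surface at z = 0. Lengths are in m, angles in rad, forces in N, time in s.
With the tool pointing down it reaches from about 0.225 to 0.875 m from the base axis. Payload 3.4 kg.
Tool frame: the origin (TCP) lies on the centre line of the jaws, within the pads' length; the fingertips stand 11 mm ahead of it and the grasp point (between the pads) lies 8 mm behind it; z points along the fingers, y is the line along which they close (so a half turn about z gives the same grasp; the last joint's range is limited). The gripper opens to 85 mm and grips with 20 to 120 N. Pads are 22 mm wide; open, the fingers measure 114 mm over their backs; the gripper's body (76 mm by 85 mm) begins 54 mm behind the grasp point. The pads swing forward as they close: fully open they stand 13 mm farther back than shut.
Start: joints at [-1.295, 0.276, 1.505, -0, 1.361, -0.121], TCP at [0.222, -0.53, 0.242] pointing down, gripper open.
Joint ranges: [-2.89, 2.89], [-0.75, 2.08], [0.22, 2.7], [-1.18, 4.32], [0.11, 2.71], [-2.7, 2.7]. Speed limits (rad/s): [2.57, 2.57, 3.14, 3.14, 3.14, 3.14].

INTERFACE

Orientations are given as a unit quaternion [w, x, y, z].
In Python, from rig import manip, eyes, job gives the robot as it stands.
- The arm moves only by the tool drive_tool, never from a script. Its argument "rows" is a list of rows, each a list of 3 entries, a list of its own where there are three numbers: the turn, a rotation vector about the world's x, y, z in rad, then the shift along the world's x, y, z in cm, then the finger opening in cm, from 0 to 8.54. A call has 1 to 8 rows; each row shifts and turns the commanded pose from where the row before left it; what a row does not reach is not made up. A row lasts 1/8 s, in which the tool goes at most 62.5 mm and 10.7 degrees, less where a joint would pass 70% of its speed; a pose out of reach is approached as far as the arm can. A call is refused whole if a number of a shift passes 6.25 or a number of a turn 0.188, either way. A call with a gripper value outside its range is refused whole. The fingers move at their own pace and stop on an object; "force" is the grip in N (left out, the last holds). Time passes only in rows, so rows that do not move let the fingers close. It gives the time, the measured TCP pose, the force, the opening and the grip force at its end, in the units of the state.
- manip.get_state(): the state, without advancing time (a new reading comes with each control period).
- eyes.get_image(name): name is "side" or "top" or "wrist"; returns the picture (384x512x3 uint8, red, green, blue); there is no depth.
- eyes.get_calibration(name): a dict with "camera_matrix" (3x3 intrinsics, pixels), "view" (4x4, takes a point from world to camera coordinates). Camera axes: x right, y up, looking along -z (the intrinsics and any distortion apply to the point x, -y, -z); pixel columns grow to the right and rows downward; lengths in m; the calibration is good to about 2 mm. A picture is of the moment at which its call begins: read the wrist's pose just before it. get_calibration takes no time and is no camera call; for the wrist camera it gives the pose at the moment of the call.
- job.sign_off(): hands the job in; it is judged then, once.
The state is a dict: "clock": time; "qpos": joint angles; "qd": joint speeds; "effort": joint torques, N m; "position": TCP position; "ee_rot": TCP orientation; "contact_force": force on the tool from outside, world axes, zero at the start; "moment": the same for the moment, N m; "width": finger opening in m; "gripper_force": force on a finger pad.
Only numpy, scipy, OpenCV 4.12 (cv2) and the standard library are available. Lean on these libraries where they do the work, as an engineer would, in place of code of your own. Each camera call takes 0.05 s, during which the arm holds its last target. There are 200 camera calls.

## Working session

There is one attempt and no reset: what is moved stays moved. The work goes in short steps, Python scripts to look and compute and a tool call to move; the robot and the scene stay as the last step left them, time stands still between calls to the robot, and variables do not carry over. Pictures are saved under pics/ and viewed, at most 14 in all, crops included, and the job is handed in when it is done.

Besides the shell and the picture viewer there is one more tool, called after "Emit:" as name(argument=value, ...), one argument or row to a line, values as JSON. drive_tool: Moves the arm, as the interface text tells. Its arguments: {"type":"object","properties":{"rows":{"type":"array"},"force":{"type":"number"}},"required":["rows"]}

```bash
mkdir -p pics; ls
python3 - <<'E'
from rig import manip, eyes, job
import cv2, numpy as np
s=manip.get_state();print(s)
for n in ["top","side"]:
    im=eyes.get_image(n);c=eyes.get_calibration(n)
    np.savez(f"pics/{n}0.npz",im=im,K=c["camera_matrix"],V=c["view"])
    print(n,c)
    cv2.imwrite(f"pics/{n}0.png",cv2.resize(im[:,:,::-1],(768,576),interpolation=cv2.INTER_CUBIC))
E
```

```text
pics
{'clock': 0.0, 'qpos': array([-1.29499174e+00,  2.76601651e-01,  1.50615721e+00, -1.78251669e-05,
        1.36072454e+00, -1.20989357e-01]), 'qd': array([ 6.99743646e-04, -1.03203365e-03,  8.85144706e-04,  3.52029204e-04,
        8.56057424e-04, -3.57733137e-05]), 'effort': array([-1.83575685e-03, -4.16775155e+01, -2.45807147e+01, -4.54766623e-04,
        1.11014169e-02,  8.20174733e-06]), 'position': array([ 0.22206618, -0.52981429,  0.24142632]), 'ee_rot': array([-9.41871491e-04,  9.80382985e-01,  1.97099743e-01, -8.17950573e-05]), 'contact_force': array([-0.41814232, -0.25675757,  0.11368897]), 'moment': array([-0.00443674, -0.01804703,  0.01700275]), 'gripper_force': 0.0, 'width': 0.08537496151860964}
top {'camera_matrix': array([[371.59819903,   0.        , 253.54994937],
       [  0.        , 371.59819903, 190.99947985],
       [  0.        ,   0.        ,   1.        ]]), 'view': array([[-0.02503129, -0.99958344, -0.01436569,  0.0312422 ],
       [ 0.99162743, -0.02664795,  0.12635238, -0.53941197],
       [-0.12668256, -0.01108265,  0.9918814 , -1.14573774],
       [ 0.        ,  0.        ,  0.        ,  1.        ]])}
side {'camera_matrix': array([[428.07593516,   0.        , 262.43216004],
       [  0.        , 428.07593516, 193.38474002],
       [  0.        ,   0.        ,   1.        ]]), 'view': array([[ 0.97578959, -0.21870215, -0.00201267, -0.54573786],
       [ 0.11059421,  0.48546036,  0.86723536, -0.10969455],
       [-0.18868917, -0.84646182,  0.49789435, -0.96328179],
       [ 0.        ,  0.        ,  0.        ,  1.        ]])}
```

View pics/top0.png

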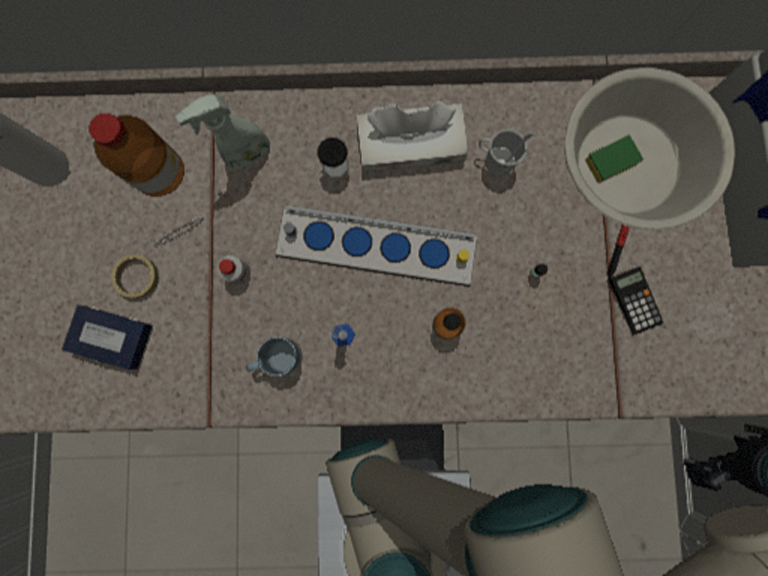

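View pics/side0.png

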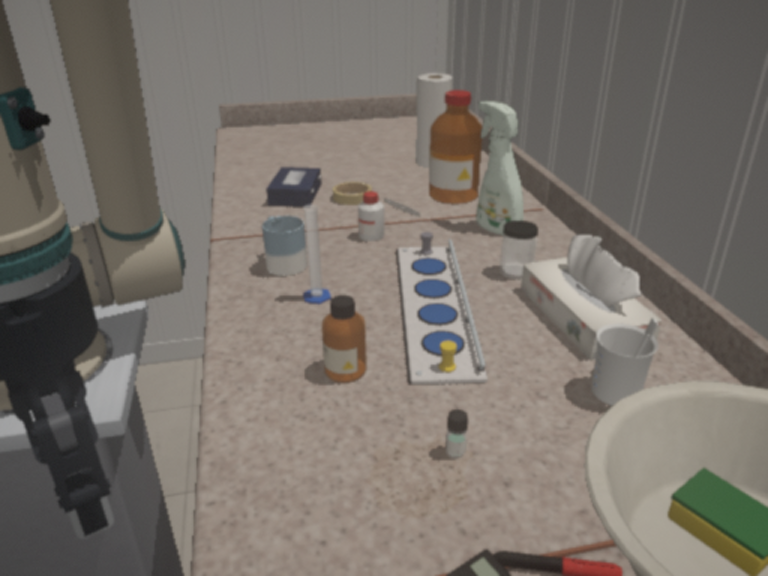

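```bash
cat > h.py <<'E'
import numpy as np, cv2
def ray(K,V,uv,z):
    d=np.array([(uv[0]-K[0,2])/K[0,0],-(uv[1]-K[1,2])/K[1,1],-1.])
    R=V[:3,:3];o=-R.T@V[:3,3];w=R.T@d
    return o+w*(z-o[2])/w[2]
def proj(K,V,P):
    p=V[:3,:3]@np.asarray(P)+V[:3,3]
    return np.array([K[0,2]+K[0,0]*p[0]/-p[2],K[1,2]-K[1,1]*p[1]/-p[2]])
def blob(im,lo,hi,box):
    x0,y0,x1,y1=[int(b) for b in box]
    m=cv2.inRange(cv2.cvtColor(im,cv2.COLOR_RGB2HSV)[y0:y1,x0:x1],np.array(lo),np.array(hi))
    n,l,st,c=cv2.connectedComponentsWithStats(m)
    if n<2:return None
    i=1+np.argmax(st[1:,4]);return c[i]+[x0,y0],st[i,4],st[i,2:4]
E
python3 - <<'E'
from h import *
B={"top":{}, "side":{}}
blue=((100,110,40),(125,255,255));yel=((18,150,60),(32,255,255));blk=((0,0,0),(179,255,45));red=((0,130,60),(8,255,255))
T=dict(m318=(blue,(298,215,338,255),.013),m357=(blue,(338,222,376,262),.013),m396=(blue,(377,228,415,268),.013),m434=(blue,(415,234,453,273),.013),
 post=(yel,(452,242,476,272),.05),cyl=(blue,(325,320,360,350),.006),amber=(blk,(435,305,470,345),.122),white=(red,(215,250,245,285),.096),vial=(blk,(525,258,552,280),.062))
S=dict(m318=(blue,(405,255,450,277),.013),m357=(blue,(410,277,455,300),.013),m396=(blue,(415,301,460,326),.013),m434=(blue,(415,328,440,360),.013),
 cyl=(blue,(295,285,335,305),.006),amber=(blk,(325,290,360,318),.111),white=(red,(355,188,385,203),.085),vial=(blk,(440,405,475,433),.051),post=(yel,(435,335,460,375),.03))
for n,D in (("top",T),("side",S)):
    d=np.load(f"pics/{n}0.npz");
    for k,(c,b,z) in D.items():
        r=blob(d["im"],*c,np.array(b)/1.5)
        if r is None: print(n,k,None);continue
        print(n,k,r[0].round(1),r[1],r[2],ray(d["K"],d["V"],r[0]+.0,z).round(4))
E
```

```text
top m318 [212.  156.7] 270 [19 18] [0.6598 0.1506 0.013 ]
top m357 [237.6 160.7] 268 [18 18] [0.644  0.0673 0.013 ]
top m396 [263.2 164.7] 271 [19 18] [ 0.6285 -0.0161  0.013 ]
top m434 [289.1 168.5] 273 [19 18] [ 0.6134 -0.1     0.013 ]
top post [308.3 170.6] 47 [8 8] [ 0.5981 -0.1569  0.05  ]
top cyl [229.9 223.6] 89 [14 14] [0.44   0.0962 0.006 ]
top amber [301.3 214. ] 100 [12 11] [ 0.4578 -0.1211  0.122 ]
top white [150.6 177.1] 70 [10 10] [0.5831 0.328  0.096 ]
top vial [360.2 179.4] 48 [9 8] [ 0.5638 -0.3145  0.062 ]
side m318 [285.5 176.7] 113 [18  8] [0.6595 0.1492 0.013 ]
side m357 [288.2 191.7] 140 [20  9] [0.6438 0.0652 0.013 ]
side m396 [291.5 208.6] 175 [22 10] [ 0.6289 -0.0183  0.013 ]
side m434 [288.2 227.6] 76 [ 9 11] [ 0.5988 -0.0964  0.013 ]
side cyl [212.5 198.1] 44 [15  7] [0.4453 0.0885 0.006 ]
side amber None
side white [246.6 130.2] 37 [8 6] [0.586 0.342 0.085]
side vial None
side post [298.5 230.6] 31 [8 5] [ 0.6107 -0.1364  0.03  ]
```

Emit:
drive_tool(
  rows=[
    [[0,0,0.165],[4.2,2.7,0],8.5],
    [[0,0,0.165],[4.2,2.7,0],8.5],
    [[0,0,0.165],[4.2,2.7,0],8.5],
    [[0,0,0.165],[4.2,2.7,0],8.5],
    [[0,0,0.165],[4.2,2.7,0],8.5],
    [[0,0,0.162],[4.2,2.7,0],8.5],
    [[0,0,0],[4.2,2.7,0],8.5],
    [[0,0,0],[4.2,2.7,0],8.5],
  ],
)

```text
clock: 1.1
position: [0.5593, -0.3132, 0.2418]
ee_rot: [-0.0, 0.77, 0.638, -0.0]
contact_force: [0.8, -1.3, -0.0]
width: 0.0849
gripper_force: 0.0
```

```bash
cat >> h.py <<'E'
def snap(n):
    from rig import manip, eyes
    s=manip.get_state();c=eyes.get_calibration("wrist");im=eyes.get_image("wrist")
    np.savez(f"pics/{n}.npz",im=im,K=c["camera_matrix"],V=c["view"])
    cv2.imwrite(f"pics/{n}.png",cv2.resize(im[:,:,::-1],(768,576),interpolation=cv2.INTER_CUBIC))
    from scipy.spatial.transform import Rotation as R
    q=s["ee_rot"];M=R.from_quat([q[1],q[2],q[3],q[0]]).as_matrix()
    print("t",s["clock"],"p",s["position"].round(4),"yaw_y",np.arctan2(M[1,1],M[0,1]).round(3),"zax",M[:,2].round(3),"w",round(s["width"],4),"F",s["contact_force"].round(1))
    return im,c["camera_matrix"],c["view"]
E
python3 - <<'E'
from h import *
im,K,V=snap("w1");print(K,-V[:3,:3].T@V[:3,3],V[:3,:3].round(2))
E
```

```text
t 1.1 p [ 0.5593 -0.3132  0.2418] yaw_y -0.187 zax [-0.001  0.    -1.   ] w 0.0849 F [ 0.8 -1.3 -0. ]
[[269.90739351   0.         253.72059438]
 [  0.         269.90739351 190.93632656]
 [  0.           0.           1.        ]] [ 0.57464037 -0.2401607   0.37347257] [[ 0.98 -0.19 -0.  ]
 [ 0.18  0.94 -0.29]
 [ 0.06  0.29  0.96]]
```

View pics/w1.png

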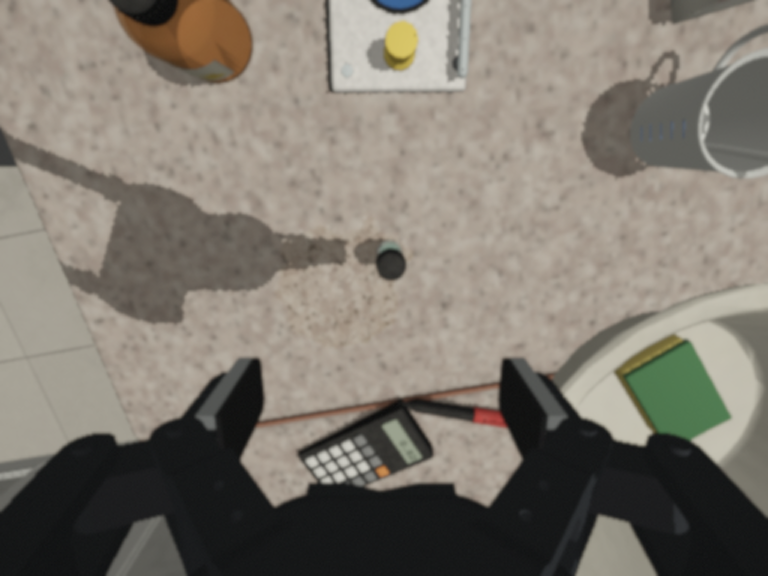

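Run:
```python
from h import *
d=np.load("pics/w1.npz");K,V=d["K"],d["V"]
r=blob(d["im"],(0,0,0),(179,255,50),(235,155,285,195));print(r)
for p in (r[0],np.array([391,265])/1.5-.17): print(ray(K,V,p,.062).round(4),ray(K,V,p,.055).round(4))
t=np.load("pics/top0.npz")
# predicted centers of cap/body for top view
p=ray(K,V,r[0],.060)
print(proj(t["K"],t["V"],[p[0],p[1],.06]))
p=ray(K,V,np.array([401,45])/1.5,.046);print("post",p)
```

```text
(array([257.75555556, 171.13333333]), np.int32(90), array([17, 13], dtype=int32))
[ 0.5653 -0.3107  0.062 ] [ 0.5651 -0.3123  0.055 ]
[ 0.5673 -0.3177  0.062 ] [ 0.5672 -0.3195  0.055 ]
[358.90208919 179.09480058]
post [ 0.60316208 -0.16398008  0.046     ]
```

Run:
```python
from h import *
d=np.load("pics/w1.npz");K,V=d["K"],d["V"]
for th in (35,42,60):
    r=blob(d["im"],(0,0,0),(179,255,th),(248,162,275,190));print(th,r,ray(K,V,r[0],.060).round(4))
print(d["im"][160:192,260].max(1), d["im"][176,245:280].max(1))
```

```text
35 (array([257.17391304, 169.        ]), np.int32(23), array([13,  7], dtype=int32)) [ 0.565  -0.3085  0.06  ]
42 (array([257.95555556, 169.57777778]), np.int32(45), array([15,  9], dtype=int32)) [ 0.5658 -0.3094  0.06  ]
60 (array([259.83763838, 175.37638376]), np.int32(271), array([18, 20], dtype=int32)) [ 0.5668 -0.3167  0.06  ]
[146 140 142 145 134 102  60  31  33  42  50  53  53  53  53  54  55  57
  58  57  55  53  51  50  51  58  92 132 151 154 155 162] [139 145 147 146 136 106  66  47  47  50  51  53  53  54  55  55  56  57
  57  57  58  58  58  55  64 102 142 159 162 162 164 168 172 174 174]
```

Emit:
drive_tool(
  rows=[
    [[0,0,0],[0.75,-0.45,-5],8.5],
    [[0,0,0],[0,0,-5],8.5],
    [[0,0,0],[0,0,-5],8.5],
    [[0,0,0],[0,0,-4],8.5],
    [[0,0,0],[0,0,-1.5],8.5],
    [[0,0,0],[0,0,0],8.5],
  ],
)

```text
clock: 1.9
position: [0.5653, -0.3187, 0.0366]
ee_rot: [-0.001, 0.77, 0.638, -0.0]
contact_force: [0.5, -1.0, 0.0]
width: 0.0852
gripper_force: 0.0
```

Emit:
drive_tool(
  rows=[
    [[0,0,0],[0,0,0],4],
    [[0,0,0],[0,0,0],2],
    [[0,0,0],[0,0,0],1.5],
    [[0,0,0],[0,0,0],1.5],
    [[0,0,0],[0,0,0],1.5],
    [[0,0,0],[0,0,0],1.5],
  ],
  force=25,
)

```text
clock: 2.65
position: [0.5663, -0.3192, 0.0384]
ee_rot: [0.001, 0.77, 0.638, 0.0]
contact_force: [-0.5, 0.7, 6.9]
width: 0.0233
gripper_force: 25.1
```

Emit:
drive_tool(
  rows=[
    [[0,0,0],[0,0,3],1.5],
    [[0,0,0],[0,0,4.5],1.5],
    [[0,0,0],[0,0,4.5],1.5],
    [[0,0,0],[0,3,0],1.5],
    [[0,0,0],[1,5,0],1.5],
    [[0,0,0],[1,5,0],1.5],
    [[0,0,0],[1,5,0],1.5],
    [[0,0,0],[1,5,0],1.5],
  ],
)

```text
clock: 3.65
position: [0.6056, -0.0873, 0.157]
ee_rot: [-0.0, 0.77, 0.638, -0.0]
contact_force: [1.2, 0.3, -0.1]
width: 0.0233
gripper_force: 24.7
```

Emit:
drive_tool(
  rows=[
    [[0,0,0],[1,5,0],1.5],
    [[0,0,0],[1,5,0],1.5],
    [[0,0,0],[1,5,0],1.5],
    [[0,0,0],[1,5,0],1.5],
    [[0,0,0],[1.4,3.8,0],1.5],
    [[0,0,0],[0,0,0],1.5],
    [[0,0,0],[0,0,0],1.5],
  ],
)

```text
clock: 4.53
position: [0.6591, 0.1487, 0.1567]
ee_rot: [-0.0, 0.77, 0.638, -0.001]
contact_force: [-0.3, -0.0, 0.0]
width: 0.0229
gripper_force: 24.7
```

Run:
```python
from h import *
im,K,V=snap("w2")
```

```text
t 4.525 p [0.6591 0.1487 0.1567] yaw_y -0.187 zax [-0.001 -0.001 -1.   ] w 0.0229 F [-0.3 -0.   0. ]
```

View pics/w2.png

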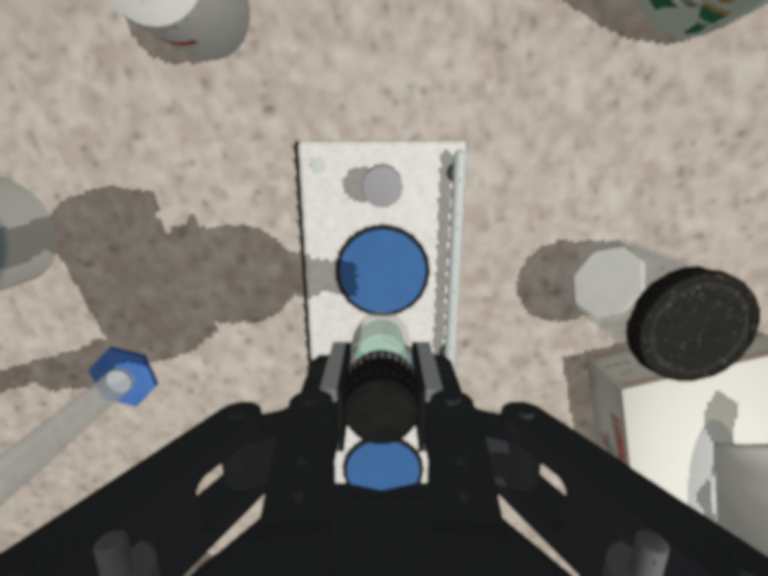

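Run:
```python
from h import *
d=np.load("pics/w2.npz");K,V=d["K"],d["V"]
r=blob(d["im"],(95,80,40),(130,255,255),(215,145,295,212));print(r,ray(K,V,r[0],.013).round(4))
r=blob(d["im"],(95,80,40),(130,255,255),(60,225,110,275));print(r,ray(K,V,r[0],.006).round(4))
# vial base front edge, predicted centre comparision
for c in ([.6591,.1487],[.6591,.152]):
    print([proj(K,V,[c[0],c[1],z])*1.5 for z in (.119,.159,.181)], proj(K,V,[c[0]-.002,c[1]+.0125,.119])*1.5,proj(K,V,[c[0]+.002,c[1]-.0125,.181])*1.5)
```

```text
(array([254.62857143, 179.93790476]), np.int32(2625), array([59, 56], dtype=int32)) [0.6612 0.1505 0.013 ]
(array([ 84.44707347, 248.21419676]), np.int32(803), array([44, 38], dtype=int32)) [0.4493 0.1043 0.006 ]
[array([378.29147954, 334.12746677]), array([377.36952138, 379.41840856]), array([376.6212611 , 416.17648917])] [368.60868714 309.4927584 ] [390.30078423 448.623917  ]
[array([376.91891059, 327.51518859]), array([375.62813375, 371.35713449]), array([374.5779367 , 407.02765531])] [367.15790834 302.62069047] [388.41624321 439.97002719]
```

Emit:
drive_tool(
  rows=[
    [[0,0,0],[0.05,0.1,-4],1.5],
    [[0,0,0],[0,0,-4],1.5],
    [[0,0,0],[0,0,-2],1.5],
    [[0,0,0],[0,0,-0.3],1.5],
    [[0,0,0],[0,0,-0.2],1.5],
    [[0,0,0],[0,0,0],1.5],
    [[0,0,0],[0,0,0],1.5],
  ],
)

```text
clock: 5.45
position: [0.6608, 0.1501, 0.0535]
ee_rot: [0.001, 0.77, 0.638, 0.001]
contact_force: [-0.5, 0.6, -0.3]
width: 0.0227
gripper_force: 24.7
```

Emit:
drive_tool(
  rows=[
    [[0,0,0],[0,0,-0.1],1.5],
    [[0,0,0],[0,0,0],1.5],
  ],
)

```text
clock: 5.7
position: [0.6602, 0.1502, 0.0515]
ee_rot: [0.0, 0.77, 0.638, 0.0]
contact_force: [0.0, -0.5, -0.7]
width: 0.0232
gripper_force: 24.7
```

Emit:
drive_tool(
  rows=[
    [[0,0,0],[0,0,-0.1],1.5],
    [[0,0,0],[0,0,0],1.5],
    [[0,0,0],[0,0,0],1.5],
  ],
)

```text
clock: 6.08
position: [0.6602, 0.1503, 0.0514]
ee_rot: [0.0, 0.77, 0.638, 0.0]
contact_force: [-1.9, -0.1, 6.1]
width: 0.0231
gripper_force: 25.2
```

Emit:
drive_tool(
  rows=[
    [[0,0,0],[0,0,0],2.8],
    [[0,0,0],[0,0,0],5],
    [[0,0,0],[0,0,0],7],
    [[0,0,0],[0,0,3],8],
    [[0,0,0],[0,0,5],8.5],
    [[0,0,0],[0,0,5],8.5],
    [[0,0,0],[-2.5,5,5],8.5],
    [[0,0,0],[-2.5,4,0],8.5],
  ],
)

```text
clock: 7.08
position: [0.6166, 0.2329, 0.2265]
ee_rot: [0.002, 0.771, 0.637, 0.004]
contact_force: [0.9, 0.5, 0.4]
width: 0.0851
gripper_force: 0.0
```

Emit:
drive_tool(
  rows=[
    [[0,0,0],[-2.0,4,0],8.5],
    [[0,0,0],[0,0,0],8.5],
    [[0,0,0],[0,0,0],8.5],
  ],
)

```text
clock: 7.45
position: [0.5946, 0.2715, 0.2218]
ee_rot: [0.0, 0.77, 0.638, -0.0]
contact_force: [-0.8, -0.0, -0.4]
width: 0.0845
gripper_force: 0.0
```

Run:
```python
from h import *
im,K,V=snap("w3")
r=blob(im,(0,110,50),(8,255,255),(0,0,512,300));print(r,ray(K,V,r[0],.094).round(4))
```

```text
t 7.45 p [0.5946 0.2715 0.2218] yaw_y -0.186 zax [ 0.    -0.001 -1.   ] w 0.0845 F [-0.8 -0.  -0.4]
(array([231.6560425, 130.0690571]), np.int32(753), array([31, 31], dtype=int32)) [0.5853 0.329  0.094 ]
```

View pics/w3.png

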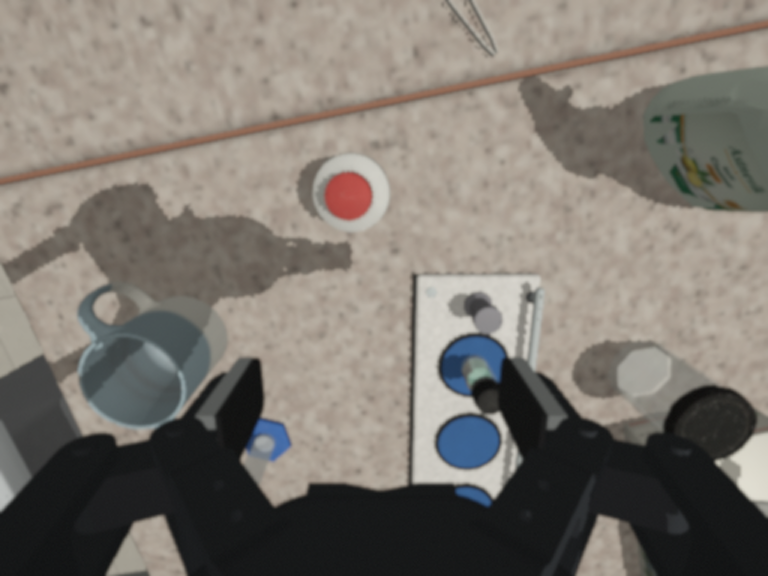

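Emit:
drive_tool(
  rows=[
    [[0,0,0],[-1.1,5.7,0],8.5],
    [[0,0,0],[0,0,-5],8.5],
    [[0,0,0],[0,0,-5],8.5],
    [[0,0,0],[0,0,-3],8.5],
    [[0,0,0],[0,0,-0.9],8.5],
    [[0,0,0],[0,0,0],8.5],
    [[0,0,0],[0,0,0],8.5],
  ],
)

```text
clock: 8.38
position: [0.5848, 0.3289, 0.0848]
ee_rot: [0.001, 0.77, 0.638, 0.002]
contact_force: [-0.0, 0.3, -0.4]
width: 0.0848
gripper_force: 0.0
```

Emit:
drive_tool(
  rows=[
    [[0,0,0],[0,0,0],5],
    [[0,0,0],[0,0,0],3.4],
    [[0,0,0],[0,0,0],2],
    [[0,0,0],[0,0,0],2],
    [[0,0,0],[0,0,0],2],
    [[0,0,0],[0,0,0],2],
  ],
  force=35,
)

```text
clock: 9.12
position: [0.5843, 0.3289, 0.0841]
ee_rot: [0.001, 0.77, 0.638, 0.001]
contact_force: [0.8, -2.1, 5.5]
width: 0.0395
gripper_force: 30.7
```

Emit:
drive_tool(
  rows=[
    [[0,0,0],[0,0,0],5],
    [[0,0,0],[0,0,0],6],
    [[0,0,0],[0,0,0.8],6],
    [[0,0,0],[0,0,0],6],
    [[0,0,0],[0,0,0],3.4],
    [[0,0,0],[0,0,0],2],
    [[0,0,0],[0,0,0],2],
    [[0,0,0],[0,0,0],2],
  ],
)

```text
clock: 10.12
position: [0.5839, 0.3287, 0.0913]
ee_rot: [0.0, 0.77, 0.638, 0.0]
contact_force: [0.1, -0.3, 1.5]
width: 0.0306
gripper_force: 29.2
```

Emit:
drive_tool(
  rows=[
    [[0,0,0],[0,0,0],2],
    [[0,0,0],[0,0,2],2],
    [[0,0,0],[0,0,4],2],
    [[0,0,0],[0,0,4],2],
    [[0,0,0],[0.5,-2.2,0],2],
    [[0,0,0],[1,-4.5,0],2],
    [[0,0,0],[1,-4.5,0],2],
    [[0,0,0],[1,-4.5,0],2],
  ],
)

```text
clock: 11.12
position: [0.6169, 0.1694, 0.1885]
ee_rot: [-0.001, 0.77, 0.638, -0.002]
contact_force: [0.5, -0.2, -1.7]
width: 0.0288
gripper_force: 28.7
```

Emit:
drive_tool(
  rows=[
    [[0,0,0],[1,-4.5,0],2],
    [[0,0,0],[1,-4,0],2],
    [[0,0,0],[0.5,-2,0],2],
    [[0,0,0],[0,0,0],2],
    [[0,0,0],[0,0,0],2],
  ],
)

```text
clock: 11.75
position: [0.6427, 0.0681, 0.1904]
ee_rot: [-0.001, 0.77, 0.638, -0.0]
contact_force: [0.7, -0.3, -1.6]
width: 0.0286
gripper_force: 29.7
```

Run:
```python
from h import *
im,K,V=snap("w4")
```

```text
t 11.75 p [0.6427 0.0681 0.1904] yaw_y -0.186 zax [-0.001  0.001 -1.   ] w 0.0286 F [ 0.7 -0.3 -1.6]
```

View pics/w4.png

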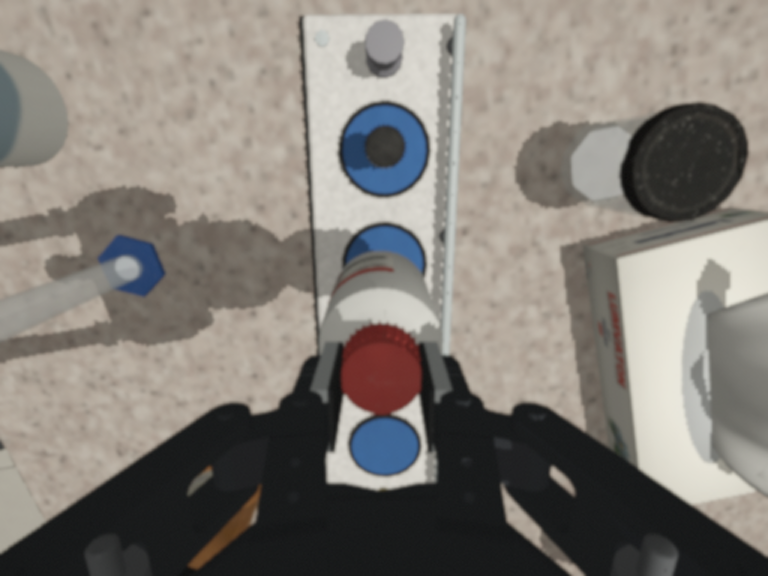

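Run:
```python
from h import *
d=np.load("pics/w4.npz");K,V=d["K"],d["V"]
a=ray(K,V,np.array([384.5,148])/1.5,.013);b=ray(K,V,np.array([385,445.5])/1.5,.013);print(a,b,(a+b)/2)
print("vial",ray(K,V,np.array([385,146])/1.5,.075))
r=blob(d["im"],(0,110,30),(8,255,255),(215,210,290,280));print(r)
print("white",ray(K,V,np.array([381,369.5])/1.5,.195), ray(K,V,r[0],.193))
```

```text
[0.66170358 0.15065034 0.013     ] [ 0.61529586 -0.10070418  0.013     ] [0.63849972 0.02497308 0.013     ]
vial [0.6614574  0.14974665 0.075     ]
(array([253.82375479, 245.76551724]), np.int32(2610), array([56, 60], dtype=int32))
white [0.64488643 0.07299574 0.195     ] [0.64464954 0.07227461 0.193     ]
```

Run:
```python
from h import *
d=np.load("pics/w4.npz");K,V=d["K"],d["V"]
u=np.array([.185,.983])
for cy in (.068,.070,.072,.074):
    c=np.array([.6445,cy])
    def P(r,z,s=1): q=c+s*u*r; return (proj(K,V,[*q,z])*1.5).round(0)
    print(cy,"base far",P(.027,.099),"captop near",P(.015,.195,-1),"captop far",P(.015,.195,1),"cap bottom far",P(.015,.173))
from rig import eyes
im=eyes.get_image("top");cc=eyes.get_calibration("top")
np.savez("pics/top1.npz",im=im,K=cc["camera_matrix"],V=cc["view"])
cv2.imwrite("pics/top1.png",cv2.resize(im[120:260,150:350,::-1],(800,560),interpolation=cv2.INTER_CUBIC))
im=eyes.get_image("side");cv2.imwrite("pics/side1.png",cv2.resize(im[60:260,180:380,::-1],(600,600),interpolation=cv2.INTER_CUBIC))
cc=eyes.get_calibration("side");np.savez("pics/side1.npz",im=im,K=cc["camera_matrix"],V=cc["view"])
```

```text
0.068 base far [382. 251.] captop near [383. 419.] captop far [383. 343.] cap bottom far [382. 320.]
0.07 base far [382. 247.] captop near [382. 414.] captop far [381. 338.] cap bottom far [382. 315.]
0.072 base far [381. 244.] captop near [380. 409.] captop far [380. 333.] cap bottom far [381. 310.]
0.074 base far [380. 240.] captop near [379. 405.] captop far [379. 327.] cap bottom far [380. 305.]
```

View pics/side1.png

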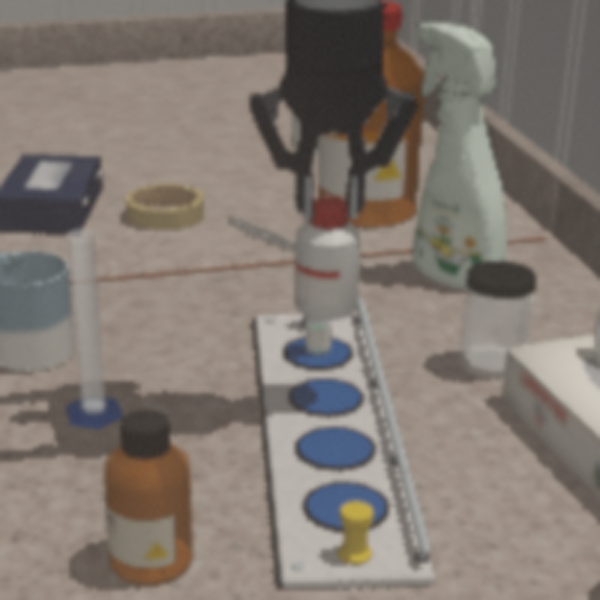

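Emit:
drive_tool(
  rows=[
    [[0,0,0],[0.13,-0.2,-3],2],
    [[0,0,0],[0,0,-3],2],
    [[0,0,0],[0,0,-2],2],
    [[0,0,0],[0,0,-0.4],2],
    [[0,0,0],[0,0,0],2],
    [[0,0,0],[0,0,-0.1],2],
    [[0,0,0],[0,0,0],2],
    [[0,0,0],[0,0,0],2],
  ],
)

```text
clock: 12.9
position: [0.6449, 0.0647, 0.1064]
ee_rot: [0.0, 0.77, 0.638, 0.0]
contact_force: [-0.6, -0.5, -1.0]
width: 0.0286
gripper_force: 30.8
```

Emit:
drive_tool(
  rows=[
    [[0,0,0],[0,0,-0.1],2],
    [[0,0,0],[0,0,0],2],
    [[0,0,0],[0,0,0],2],
  ],
)

```text
clock: 13.28
position: [0.6452, 0.0652, 0.1061]
ee_rot: [0.0, 0.77, 0.638, 0.001]
contact_force: [-1.3, 2.8, 5.3]
width: 0.0288
gripper_force: 31.9
```

Emit:
drive_tool(
  rows=[
    [[0,0,0],[0,0,0],3.5],
    [[0,0,0],[0,0,0],5],
    [[0,0,0],[0,0,0],7],
    [[0,0,0],[0,0,4],8.5],
    [[0,0,0],[0,0,5],8.5],
    [[0,0,0],[0,0,5],8.5],
    [[0,0,0],[-3.7,-3.7,3],8.5],
    [[0,0,0],[-3.7,-3.7,0],8.5],
  ],
)

```text
clock: 14.28
position: [0.5716, -0.0101, 0.2779]
ee_rot: [0.003, 0.77, 0.639, 0.002]
contact_force: [-0.8, -1.0, -0.7]
width: 0.0848
gripper_force: 0.0
```

Emit:
drive_tool(
  rows=[
    [[0,0,0],[-3.7,-3.7,0],8.5],
    [[0,0,0],[-3.7,-3.7,0],8.5],
    [[0,0,0],[-3.7,-3.7,0],8.5],
    [[0,0,0],[0,0,0],8.5],
    [[0,0,0],[0,0,0],8.5],
  ],
)

```text
clock: 14.9
position: [0.4602, -0.1201, 0.2751]
ee_rot: [0.0, 0.77, 0.638, 0.001]
contact_force: [0.5, 0.3, 1.1]
width: 0.0851
gripper_force: 0.0
```

Run:
```python
from h import *
im,K,V=snap("w5")
```

```text
t 14.9 p [ 0.4602 -0.1201  0.2751] yaw_y -0.188 zax [ 0.001  0.    -1.   ] w 0.0851 F [0.5 0.3 1.1]
```

View pics/w5.png

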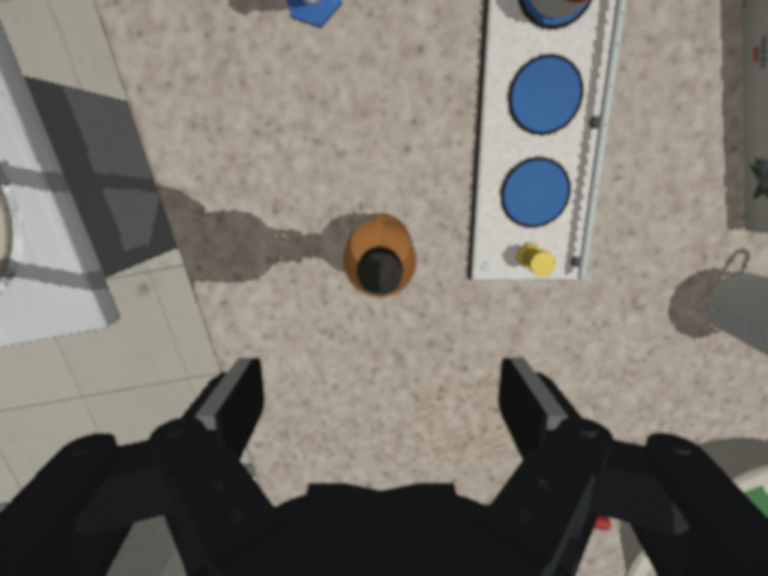

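Run:
```python
from h import *
d=np.load("pics/w5.npz");K,V=d["K"],d["V"]
im=d["im"]
print(im[182,232:280].max(1),im[160:202,254].max(1))
for p in ([380,271],[380,273]): print("amber",ray(K,V,np.array(p)/1.5,.122).round(4))
for p in ([536,191],[546,94]): print("mark",ray(K,V,np.array(p)/1.5,.013).round(4))
```

```text
[ 96  92  92  92  88  76  54  37  31  31  31  30  30  30  30  30  29  29
  30  30  35  45  51  54  54  54  54  52  51  52  51  52  53  53  55  68
  92 114 124 127 125 124 128 140 154 164 170 172] [147 146 141 123  90  50  24  26  35  43  47  49  50  50  49  49  47  47
  48  50  50  49  51  52  53  52  49  48  48  48  47  47  45  45  46  59
  87 116 141 157 165 167]
amber [ 0.4606 -0.1211  0.122 ]
amber [ 0.4603 -0.1226  0.122 ]
mark [ 0.615  -0.1001  0.013 ]
mark [ 0.6302 -0.0175  0.013 ]
```

Emit:
drive_tool(
  rows=[
    [[0,0,0],[-0.15,-0.2,-5],8.5],
    [[0,0,0],[0,0,-5],8.5],
    [[0,0,0],[0,0,-4],8.5],
    [[0,0,0],[0,0,-1.9],8.5],
    [[0,0,0],[0,0,0],8.5],
    [[0,0,0],[0,0,0],8.5],
  ],
)

```text
clock: 15.7
position: [0.4595, -0.1219, 0.1166]
ee_rot: [0.001, 0.77, 0.638, 0.0]
contact_force: [-0.3, 0.1, -0.3]
width: 0.0848
gripper_force: 0.0
```

Emit:
drive_tool(
  rows=[
    [[0,0,0],[0,0,0],5],
    [[0,0,0],[0,0,0],3.8],
    [[0,0,0],[0,0,0],2.5],
    [[0,0,0],[0,0,0],2.5],
    [[0,0,0],[0,0,0],2.5],
    [[0,0,0],[0,0,0],2.5],
  ],
  force=50,
)

```text
clock: 16.45
position: [0.459, -0.1225, 0.1168]
ee_rot: [0.001, 0.77, 0.638, 0.001]
contact_force: [0.1, -0.2, 6.6]
width: 0.0314
gripper_force: 46.0
```

Emit:
drive_tool(
  rows=[
    [[0,0,0],[0,0,2],2.5],
    [[0,0,0],[0,0,4],2.5],
    [[0,0,0],[0,0,4],2.5],
    [[0,0,0],[1.7,1.0,0],2.5],
    [[0,0,0],[3.4,2.1,0],2.5],
    [[0,0,0],[3.4,2.1,0],2.5],
    [[0,0,0],[3.4,2.1,0],2.5],
    [[0,0,0],[3.4,2.1,0],2.5],
  ],
)

```text
clock: 17.45
position: [0.6114, -0.0265, 0.2126]
ee_rot: [-0.002, 0.77, 0.638, -0.002]
contact_force: [0.1, -0.2, -3.7]
width: 0.0319
gripper_force: 46.0
```

Emit:
drive_tool(
  rows=[
    [[0,0,0],[1.7,1.1,0],2.5],
    [[0,0,0],[0,0,0],2.5],
    [[0,0,0],[0,0,0],2.5],
  ],
)

```text
clock: 17.82
position: [0.6268, -0.017, 0.2139]
ee_rot: [-0.001, 0.77, 0.638, -0.002]
contact_force: [-0.8, 0.8, -3.3]
width: 0.0312
gripper_force: 46.0
```

Run:
```python
from h import *
im,K,V=snap("w6")
```

```text
t 17.825 p [ 0.6268 -0.017   0.2139] yaw_y -0.187 zax [-0.004  0.    -1.   ] w 0.0312 F [-0.8  0.8 -3.3]
```

View pics/w6.png

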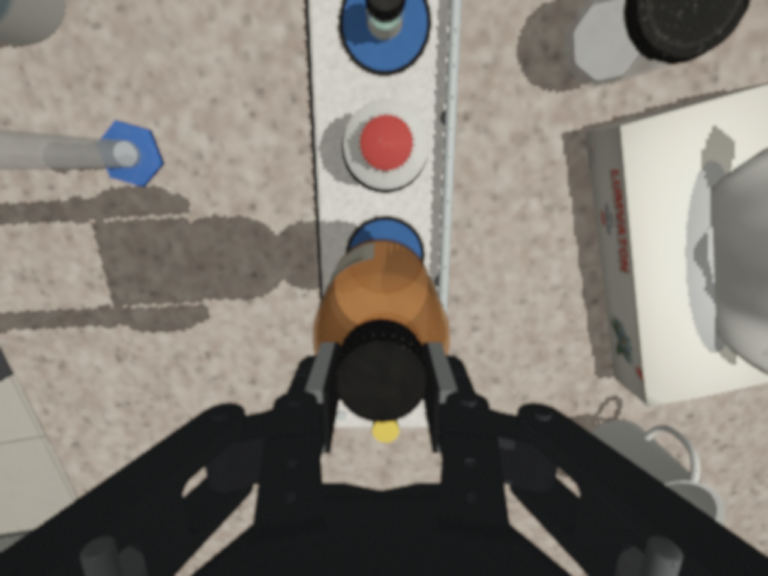

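Emit:
drive_tool(
  rows=[
    [[0,0,0],[0.15,0,-3],2.5],
    [[0,0,0],[0,0,-3],2.5],
    [[0,0,0],[0,0,-1.6],2.5],
    [[0,0,0],[0,0,-0.4],2.5],
    [[0,0,0],[0,0,0],2.5],
    [[0,0,0],[0,0,-0.1],2.5],
    [[0,0,0],[0,0,0],2.5],
    [[0,0,0],[0,0,0],2.5],
  ],
)

```text
clock: 18.88
position: [0.6299, -0.0172, 0.1355]
ee_rot: [0.0, 0.77, 0.638, 0.0]
contact_force: [1.0, -0.2, -4.0]
width: 0.0315
gripper_force: 46.1
```

Run:
```python
from h import *
d=np.load("pics/w6.npz");K,V=d["K"],d["V"]
print("white",ray(K,V,np.array([386,143])/1.5,.109).round(4))
print("cyl",ray(K,V,np.array([130,153.5])/1.5,.006).round(4))
print("cyl",ray(K,V,np.array([122,153])/1.5,.006).round(4))
```

```text
white [0.646  0.0655 0.109 ]
cyl [0.4449 0.1001 0.006 ]
cyl [0.4387 0.1016 0.006 ]
```

Emit:
drive_tool(
  rows=[
    [[0,0,0],[-0.05,0,-0.3],2.5],
    [[0,0,0],[0,0,-0.1],2.5],
    [[0,0,0],[0,0,-0.1],2.5],
    [[0,0,0],[0,0,0],2.5],
    [[0,0,0],[0,0,0],2.5],
  ],
)

```text
clock: 19.5
position: [0.6292, -0.0172, 0.13]
ee_rot: [0.0, 0.77, 0.638, 0.0]
contact_force: [-0.6, 1.2, -3.0]
width: 0.0316
gripper_force: 46.2
```

Emit:
drive_tool(
  rows=[
    [[0,0,0],[0,0,-0.1],2.5],
    [[0,0,0],[0,0,-0.05],2.5],
    [[0,0,0],[0,0,0],2.5],
  ],
)

```text
clock: 19.88
position: [0.6293, -0.0169, 0.1299]
ee_rot: [0.0, 0.77, 0.638, 0.001]
contact_force: [-2.3, 1.0, 6.1]
width: 0.0311
gripper_force: 47.8
```

Emit:
drive_tool(
  rows=[
    [[0,0,0],[0,0,0],4],
    [[0,0,0],[0,0,0],5.5],
    [[0,0,0],[0,0,0],7],
    [[0,0,0],[0,0,4],8.5],
    [[0,0,0],[0,0,5],8.5],
    [[0,0,0],[0,0,5],8.5],
    [[0,0,0],[-3.6,1,2],8.5],
    [[0,0,0],[-4,1,0],8.5],
  ],
)

```text
clock: 20.88
position: [0.5539, 0.0027, 0.2905]
ee_rot: [0.002, 0.77, 0.638, 0.002]
contact_force: [0.2, 1.0, 0.3]
width: 0.0849
gripper_force: 0.0
```

Emit:
drive_tool(
  rows=[
    [[0,0,0],[-4,1,0],8.5],
    [[0,0,0],[-4,1,0],8.5],
    [[0,0,0],[-3,0.7,0],8.5],
    [[0,0,0],[0,0,0],8.5],
    [[0,0,0],[0,0,0],8.5],
  ],
)

```text
clock: 21.5
position: [0.4441, 0.0296, 0.2888]
ee_rot: [0.001, 0.77, 0.638, 0.001]
contact_force: [0.3, -0.8, 0.0]
width: 0.0849
gripper_force: 0.0
```

Run:
```python
from h import *
im,K,V=snap("w7")
```

```text
t 21.5 p [0.4441 0.0296 0.2888] yaw_y -0.187 zax [ 0.002 -0.    -1.   ] w 0.0849 F [ 0.3 -0.8  0. ]
```

View pics/w7.png

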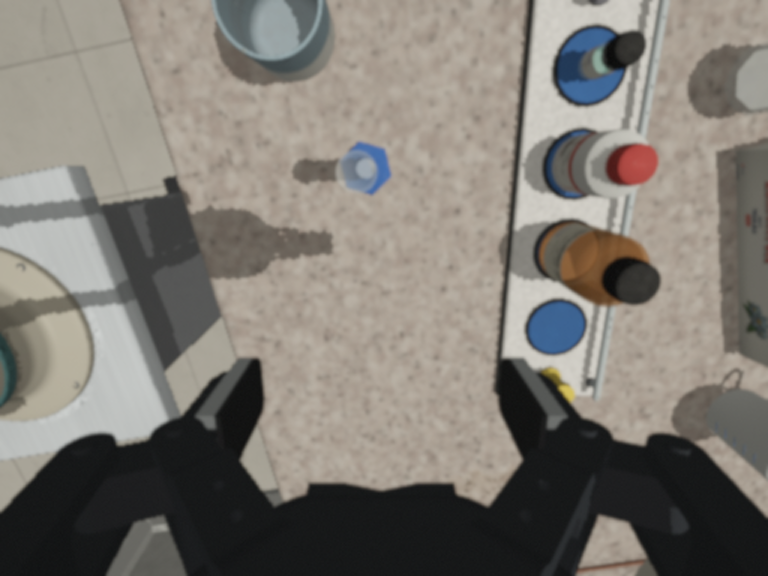

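Run:
```python
from h import *
d=np.load("pics/w7.npz");K,V=d["K"],d["V"]
print("cyl",ray(K,V,np.array([366,168])/1.5,.006).round(4))
r=blob(d["im"],(95,80,40),(130,255,255),(345,190,400,245));print("m4",r,ray(K,V,r[0],.013).round(4))
r=blob(d["im"],(100,110,40),(125,255,255),(220,85,270,140));print("foot",r,ray(K,V,r[0],.006).round(4))
c=ray(K,V,np.array([366,168])/1.5,.006)
print("pred top of tube",proj(K,V,[c[0],c[1],.17])*1.5)
```

```text
cyl [0.4441 0.1    0.006 ]
m4 (array([370.37344795, 217.70582617]), np.int32(1047), array([38, 35], dtype=int32)) [ 0.614  -0.1004  0.013 ]
foot (array([250.73306773, 108.90438247]), np.int32(251), array([24, 33], dtype=int32)) [0.4547 0.1025 0.006 ]
pred top of tube [356.57096853 171.79496417]
```

Emit:
drive_tool(
  rows=[
    [[0,0,0],[-0.1,4,0],8.5],
    [[0,0,0],[0,3,0],8.5],
    [[0,0,0],[0,0,0],8.5],
    [[0,0,0],[0,0,-5],8.5],
    [[0,0,0],[0,0,-5],8.5],
    [[0,0,0],[0,0,-4],8.5],
    [[0,0,0],[0,0,-2.1],8.5],
    [[0,0,0],[0,0,0],8.5],
  ],
)

```text
clock: 22.55
position: [0.4416, 0.0988, 0.1258]
ee_rot: [-0.001, 0.77, 0.638, -0.002]
contact_force: [0.1, -0.6, 0.2]
width: 0.0848
gripper_force: 0.0
```

Emit:
drive_tool(
  rows=[
    [[0,0,0],[0,0,0],5],
    [[0,0,0],[0,0,0],3.2],
    [[0,0,0],[0,0,0],2],
    [[0,0,0],[0,0,0],2],
    [[0,0,0],[0,0,0],2],
    [[0,0,0],[0,0,0],2],
  ],
  force=25,
)

```text
clock: 23.3
position: [0.4426, 0.0999, 0.1283]
ee_rot: [0.0, 0.77, 0.638, 0.001]
contact_force: [-0.3, -1.0, 6.1]
width: 0.0244
gripper_force: 24.6
```

Emit:
drive_tool(
  rows=[
    [[0,0,0],[0,0,2],2],
    [[0,0,0],[0,0,4.5],2],
    [[0,0,0],[0,0,4.5],2],
    [[0,0,0],[0,0,3],2],
    [[0,0,0],[0.5,-3.3,0],2],
    [[0,0,0],[2.8,-3.3,0],2],
    [[0,0,0],[2.8,-3.3,0],2],
    [[0,0,0],[2.8,-3.3,0],2],
  ],
)

```text
clock: 24.3
position: [0.5317, -0.0331, 0.2671]
ee_rot: [-0.0, 0.77, 0.638, -0.0]
contact_force: [0.6, 0.1, 0.0]
width: 0.0245
gripper_force: 25.0
```

Emit:
drive_tool(
  rows=[
    [[0,0,0],[3.3,-3.3,0],2],
    [[0,0,0],[3,-2.5,0],2],
    [[0,0,0],[1.8,-1,0],2],
    [[0,0,0],[0,0,0],2],
    [[0,0,0],[0,0,0],2],
  ],
)

```text
clock: 24.92
position: [0.6111, -0.0995, 0.267]
ee_rot: [-0.001, 0.77, 0.638, -0.0]
contact_force: [-0.5, 0.2, -1.6]
width: 0.0245
gripper_force: 25.0
```

Run:
```python
from h import *
im,K,V=snap("w8")
```

```text
t 24.925 p [ 0.6111 -0.0995  0.267 ] yaw_y -0.187 zax [-0.002  0.001 -1.   ] w 0.0245 F [-0.5  0.2 -1.6]
```

View pics/w8.png

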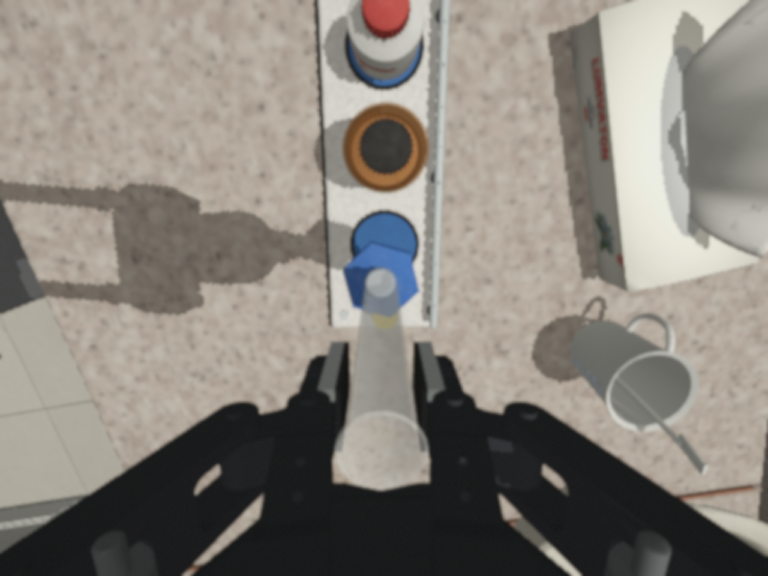

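Run:
```python
from h import *
d=np.load("pics/w8.npz");K,V=d["K"],d["V"]
print("foot",ray(K,V,np.array([381,280])/1.5,.139).round(4),"top",ray(K,V,np.array([382,449])/1.5,.309).round(4))
print("amber",ray(K,V,np.array([386,147])/1.5,.135).round(4))
r=blob(d["im"],(95,80,40),(130,255,255),(225,140,290,162));print("m4 partial",(np.array([385,241])-.5)/1.5)
print("m4",ray(K,V,np.array([385.5,245])/1.5,.013).round(4),proj(K,V,[.6145,-.1004,.013])*1.5)
```

```text
foot [ 0.612  -0.1002  0.139 ] top [ 0.6132 -0.0977  0.309 ]
amber [ 0.6306 -0.0181  0.135 ]
m4 partial [256.33333333 160.33333333]
m4 [ 0.6157 -0.1021  0.013 ] [383.96855054 243.49422636]
```

Emit:
drive_tool(
  rows=[
    [[0,0,0],[0.22,-0.05,-4],2],
    [[0,0,0],[0,0,-4],2],
    [[0,0,0],[0,0,-3],2],
    [[0,0,0],[0,0,-1],2],
    [[0,0,0],[0,0,-0.2],2],
    [[0,0,0],[0,0,-0.1],2],
    [[0,0,0],[0,0,0],2],
    [[0,0,0],[0,0,0],2],
  ],
)

```text
clock: 25.98
position: [0.6148, -0.1008, 0.1453]
ee_rot: [0.001, 0.77, 0.638, 0.0]
contact_force: [0.4, 0.3, 0.1]
width: 0.0244
gripper_force: 24.9
```

Emit:
drive_tool(
  rows=[
    [[0,0,0],[0,0,-0.1],2],
    [[0,0,0],[0,0,0],2],
    [[0,0,0],[0,0,0],2],
  ],
)

```text
clock: 26.35
position: [0.6144, -0.1007, 0.1434]
ee_rot: [-0.0, 0.77, 0.638, -0.0]
contact_force: [0.5, -0.7, -1.3]
width: 0.0245
gripper_force: 24.9
```

Emit:
drive_tool(
  rows=[
    [[0,0,0],[-0.1,0,-0.15],2],
    [[0,0,0],[0,0,-0.1],2],
    [[0,0,0],[0,0,0],2],
    [[0,0,0],[0,0,0],2],
  ],
)

```text
clock: 26.85
position: [0.6133, -0.1007, 0.1414]
ee_rot: [0.0, 0.77, 0.638, -0.0]
contact_force: [-1.1, 0.5, 2.8]
width: 0.0243
gripper_force: 25.4
```

Contact is made at the expected height, so I'll release, rise and back off for a look.

Emit:
drive_tool(
  rows=[
    [[0,0,0],[0,0,0],2.8],
    [[0,0,0],[0,0,0],4],
    [[0,0,0],[0,0,0],6],
    [[0,0,0],[0,0,3],8],
    [[0,0,0],[0,0,5],8.5],
    [[0,0,0],[0,0,5],8.5],
    [[0,0,0],[0,-4,0],8.5],
    [[0,0,0],[-1,-5,0],8.5],
  ],
)

```text
clock: 27.85
position: [0.6043, -0.1909, 0.272]
ee_rot: [0.001, 0.769, 0.639, 0.001]
contact_force: [-0.4, -0.3, 0.4]
width: 0.085
gripper_force: 0.0
```

Emit:
drive_tool(
  rows=[
    [[0,0,0],[-3,-5,0],8.5],
    [[0,0,0],[-4,-4.5,0],8.5],
    [[0,0,0],[-4,-4.5,0],8.5],
    [[0,0,0],[-4,-4.5,0],8.5],
    [[0,0,0],[-4,-4.5,0],8.5],
    [[0,0,0],[0,0,0],8.5],
    [[0,0,0],[0,0,0],8.5],
  ],
)

```text
clock: 28.72
position: [0.4134, -0.4206, 0.2708]
ee_rot: [-0.0, 0.77, 0.638, 0.0]
contact_force: [0.8, 0.3, -0.5]
width: 0.0848
gripper_force: 0.0
```

Run:
```python
from h import *
from rig import eyes,manip
a=eyes.get_image("top")[130:260,140:340,::-1];b=eyes.get_image("side")[110:290,150:350,::-1]
a=cv2.resize(a,(400,260),interpolation=cv2.INTER_CUBIC);b=cv2.resize(b,(400,360),interpolation=cv2.INTER_CUBIC)
a=cv2.copyMakeBorder(a,0,100,0,0,cv2.BORDER_CONSTANT)
cv2.imwrite("pics/fin.png",np.hstack([a,b]))
s=manip.get_state();print(s["clock"],s["position"])
```

```text
28.825 [ 0.41420336 -0.41978018  0.27097758]
```

View pics/fin.png

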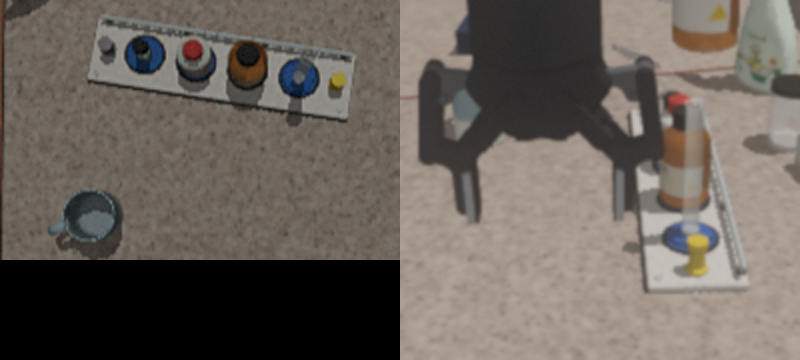

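The picture shows all four standing centred on their marks. From the yellow post (right, about 338,82) they are cylinder, amber, white, vial. The mug has not moved.

```bash
python3 -c "
from rig import job
print(job.sign_off())"
```

```text
the job is handed in; nothing more can be done
None
```

The job is handed in: from the yellow post the marks hold the measuring cylinder, amber bottle, white bottle and vial, each upright, centred and released, with the mug where it stood, at about 29 s on the clock.

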